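# Check pull on the bench spring gauge

## Robot

A 6-joint arm with a two-finger parallel gripper is mounted at the origin on the work surface. World frame = base frame: x ahead of the robot, y to its left, z up, the work surface at z = 0. Lengths are in m, angles in rad, forces in N, time in s.
With the tool pointing down it reaches from about 0.425 to 0.925 m from the base axis. Payload 12.5 kg.
Tool frame: the origin (TCP) lies between the finger pads; the fingertips stand 11 mm ahead of it and the grasp point (between the pads) lies 8 mm behind it (ctrl.tip_extent is the distance from the TCP to the fingertips, in m); z points along the fingers, y is the line along which they close (so a half turn about z gives the same grasp; the last joint's range is limited). The gripper opens to 85 mm and grips with 20 to 120 N. Pads are 22 mm wide; open, the fingers measure 114 mm over their backs; the gripper's body (76 mm by 85 mm) begins 54 mm behind the grasp point. The pads swing forward as they close: fully open they stand 13 mm farther back than shut.
Start: joints at [-1.436, 0.491, 1.559, -0, 1.092, -0.106], TCP at [0.149, -0.607, 0.242] pointing down, gripper open.
Joint ranges: [-3.1, 3.1], [-0.84, 2.19], [0.05, 2.79], [-1.13, 4.28], [0.06, 2.93], [-2.69, 2.69]. Speed limits (rad/s): [2.22, 2.22, 2.79, 3.14, 3.14, 3.14].

## Interface

Orientations are given as [roll, pitch, yaw] about the fixed x, y, z axes, in that order (R = Rz(yaw) Ry(pitch) Rx(roll)).
In Python, from plant import telemetry, eyes, job, ctrl gives the robot as it stands.
- The arm moves only by the shell command python3 -m jog 'ROWS' [OPENING]. ROWS is JSON, a list of rows, each a list of 6 numbers: the shift along the tool's x, y, z in cm, then the turn, a rotation vector about the tool's x, y, z in degrees. In form: [[dx, dy, dz, wx, wy, wz], ...]. A call has 1 to 12 rows; each row is the pose to reach, as a shift and turn from the pose commanded when the call began, along the tool's axes at that moment; what a row does not reach only later rows make up. A row lasts 1/10 s, in which the tool goes at most 50 mm and 8.59 degrees, less where a joint would pass 70% of its speed; a pose out of reach is approached as far as the arm can. A call with a gripper value outside its range is refused whole. OPENING is the opening, from 0 (shut) to 1 (fully open), set as the call begins (- or left out, the last holds). The fingers move at their own pace and stop on an object; the grip force is fixed at half the most. Time passes only in rows, so rows that repeat a pose let the fingers close. It gives the time, the measured TCP pose, the force, the opening and the grip force at its end, in the units of the state.
- telemetry.state(): the state, without advancing time (a new reading comes with each control period).
- eyes.camera(name): name is "scene" or "top"; returns a dict with "frame" (420x560x3 uint8, red, green, blue), "fx", "fy", "cx", "cy" (pixels), "dist_coeffs" ([k1, k2, p1, p2, k3] as OpenCV has them; the pictures are not rectified), "extrinsics" (4x4, takes a point from world to camera coordinates). Camera axes: x right, y up, looking along -z (the intrinsics and any distortion apply to the point x, -y, -z); pixel columns grow to the right and rows downward; lengths in m; the calibration is good to about 2 mm. A picture is of the moment at which its call begins. There is no depth.
- job.close_job(): hands the job in; it is judged then, once.
The state is a dict: "time_s": time; "qpos": joint angles; "qd": joint speeds; "tau": joint torques, N m; "position": TCP position; "tcp_rot": TCP orientation; "wrist_force": force on the tool from outside, world axes, zero at the start; "torque": the same for the moment, N m; "width": opening from 0.0 (shut) to 1.0 (fully open); "grip_force": force on a finger pad.
Only numpy, scipy, OpenCV 4.12 (cv2) and the standard library are available. Lean on these libraries where they do the work, as an engineer would, in place of code of your own. Each camera call takes 0.05 s, during which the arm holds its last target. There are 200 camera calls.

## Task

The bench pull gauge needs its check pull. Slide the loose rider in the groove all the way back against the steel flag (slide fully home), then pull the gauge out by its black T-handle so that the flag carries the rider along until the rider's leading end is level with the index clamp, and hold it there, still, for two seconds. Then ease the handle back fully home without letting it snap, so that the rider is left standing at the index, let go, and leave the things lying round the gauge where they are.

Things in the scene. Friction and masses are not known exactly. Their poses are not given: they have to be found in the camera images.
- gauge: Bench pull gauge, fixed: aluminium base plate 355 x 165 x 12 mm. Origin: on the table at mid length (plate x -178 to +178, y -77 to +87). x axis = pull direction, y across, z up. White spring barrel, 42 mm diameter, top 66 mm above the table, at y -35 from x -177 to -54. A groove for the rider runs along x at y +50.
- groove_end (a point): Outer end of the groove, middle of its floor, at x +170, y +50, z +12 in the gauge's frame (axes as the gauge's). The groove runs from here back to x -65, open above, 29 mm wide between walls 8 mm thick whose tops are 26 mm above the table; the wall at larger y has scale ticks every 10 mm. A stop as high as the walls closes this end.
- pull_slide (a joint): Travel of the sprung slide in m: 0 = fully home against its stop, up to 0.11, along the gauge's +x. The spring pulls home with about 4 N at 0, rising 0.7 N per 10 mm (10 N at 85 mm); let go, it snaps back. It carries the T-handle and a flag, a steel plate standing in the groove that pushes the rider outward (+x) but does not draw it back.
- handle (a point): Centre of the slide's T-handle: black round bar, 16 mm diameter, 66 mm long along the gauge's y, 85 mm above the table, on a 14 mm post; the 10 mm pull rod runs back (-x) from the post's foot, 45 mm above the table. At x +45, y -35 in the gauge's frame when home. Moves with the slide; axes as the gauge's.
- flag_face (a point): Middle of the flag's pushing face (22 mm wide, from 15 to 38 mm above the table), which looks to the gauge's +x; at x -35, y +50 in the gauge's frame when the slide is home. Moves with the slide; axes as the gauge's.
- rider: Loose steel rider in the groove: foot 90 x 26 x 16 mm (x, y, z), with an upright 16 x 16 mm fin in its middle rising to 54 mm above its underside (66 mm above the table). Origin: centre of underside; x axis = pull direction. About 0.16 kg; stays where left. Starts far out. Fully back against the flag with the slide home, its origin is at x +10 in the gauge's frame.
- rider_front (a point): Middle of the top edge of the rider's leading end face (+x end of its foot), 45 mm ahead of the rider's origin: this end must come level with the index.
- index: Index clamp: small dark saddle fixed on the groove's outer wall, with a black rib 3 mm thick across it, rising to 37 mm above the table. Origin: on the wall's top, mid-rib; x axis = pull direction. The mark is met when the rider's leading end has the same x as this origin. It does not move in use; its place varies (45 to 75 mm of slide travel).
- slide_tray: White slide tray, 78 x 195 x 18 mm, with glass slides, lying beyond the handle end of the gauge. To be left alone. Origin: centre of underside.
- jar: Closed specimen jar, 60 mm diameter, 85 mm tall, standing near the gauge on the groove side. To be left alone. Origin: centre of underside.
- screwdriver: Screwdriver 190 mm long lying beside the gauge on the barrel side. To be left alone. Origin: its underside.
- eyepiece: Black microscope eyepiece, 38 mm diameter, 62 mm tall, standing behind the barrel end of the gauge. To be left alone. Origin: centre of underside.
Things that resemble listed ones, but are neither listed nor needed, are in the scene too. There is more than one size of the rider; the one meant has the size given above.

How it is judged:
On the way, in this order (a step that is already met when the one before it is completed fails the run):
1. the rider is back against the flag (within 4 mm) with the slide home (x of rider_front in the frame of gauge below 0.059 m and value of joint pull_slide below 0.004 m), for 0.2 s.
2. the slide is held with the flag against the rider (within 3 mm) and the rider's leading end level with the index (within 4 mm), still, for 1.2 s (x of rider_front in the frame of index between -0.004 and 0.004 m and x of flag_face in the frame of rider above -0.048 m and value of joint pull_slide above 0.03 m and velocity of joint pull_slide between -0.01 and 0.01 m/s), for 1.2 s.
3. the slide is back home (value of joint pull_slide below 0.003 m), for 0.1 s.
At the end, for the whole second after the job is handed in: The slide is fully home (within 3 mm) and the rider stands at rest, flat in its groove, with its leading end within 4 mm of the index (value of joint pull_slide below 0.003 m and x of rider_front in the frame of index between -0.004 and 0.004 m and y of rider in the frame of gauge between 0.047 and 0.053 m and z of rider in the frame of gauge below 0.016 m and angle between rider's own z axis and vertical below 0.08 rad and linear speed of rider below 0.01 m/s); the robot touches nothing.
It fails at once if the slide snaps home (faster than 0.4 m/s) (velocity of joint pull_slide below -0.4 m/s).
It fails at once if the slide tray, jar, screwdriver or eyepiece is pushed more than 20 mm (distance of any of slide_tray, jar, screwdriver, eyepiece from where it was at the start of the episode above 0.02 m).
It also fails if it takes over 54 s, if anything falls off the work surface, if the arm or the gripper's body presses on something with over 40 N, if the wrist force passes 120 N, or if a joint passes its speed limit or range.

## Working session

There is one attempt and no reset: what is moved stays moved. The work goes in short steps, Python scripts to look and compute and a shell command to move; the robot and the scene stay as the last step left them, time stands still between calls to the robot, and variables do not carry over. Pictures are saved under pics/ and viewed, at most 10 in all, crops included, and the job is handed in when it is done.

```bash
ls; mkdir -p pics
cat > h.py <<'E'
import numpy as np, cv2
from plant import telemetry, eyes, job, ctrl
def cam(n):
    c=eyes.camera(n); c['K']=np.array([[c['fx'],0,c['cx']],[0,c['fy'],c['cy']],[0,0,1.]]); c['d']=np.array(c['dist_coeffs'],float); c['E']=np.array(c['extrinsics']); return c
def ray(c,uv):
    p=cv2.undistortPoints(np.array(uv,float).reshape(-1,1,2),c['K'],c['d']).reshape(-1,2)
    d=np.c_[p[:,0],-p[:,1],-np.ones(len(p))]@c['E'][:3,:3]
    return -c['E'][:3,:3].T@c['E'][:3,3], d
def onz(c,uv,z):
    o,d=ray(c,uv); return o+d*((z-o[2])/d[:,2])[:,None]
def proj(c,P):
    q=np.atleast_2d(P)@c['E'][:3,:3].T+c['E'][:3,3]; q=q*[1,-1,-1]
    return cv2.projectPoints(q,np.zeros(3),np.zeros(3),c['K'],c['d'])[0].reshape(-1,2)
def save(c,n,box=None,s=1):
    f=c['frame'][:,:,::-1]
    if box: f=f[box[1]:box[3],box[0]:box[2]]
    cv2.imwrite('pics/'+n,cv2.resize(f,None,fx=s,fy=s,interpolation=cv2.INTER_CUBIC))
E
python3 - <<'E'
from h import *
for n in('scene','top'):
    c=cam(n); save(c,n+'0.png',None,1.4); o,_=ray(c,[[280,210]]); print(n,o,onz(c,[[280,210]],0),c['fx'])
print(telemetry.state())
E
```

```text
pics
scene [1.1148046  0.17694073 0.81409449] [[0.5535152  0.05905911 0.        ]] 473.0631405140041
top [0.40269425 0.08918087 1.07600896] [[0.63178589 0.0870031  0.        ]] 438.5921744186001
{'time_s': 0.1, 'qpos': array([-1.43561826e+00,  4.91512547e-01,  1.55940990e+00,  6.44192475e-06,
        1.09170635e+00, -1.05586895e-01]), 'qd': array([-0.00026512, -0.00118091, -0.00368641, -0.00077207, -0.00053327,
       -0.00114388]), 'tau': array([ 2.86848066e-03, -6.19445229e+01, -2.62025785e+01, -1.79204080e-04,
        2.89452393e-03,  8.11212090e-06]), 'position': array([ 0.14903302, -0.60676715,  0.24177056]), 'tcp_rot': array([-3.14056288e+00, -1.14881700e-04,  2.40761935e-01]), 'wrist_force': array([-0.76606849, -0.10690294,  0.22510838]), 'torque': array([-0.05648001, -0.01018311,  0.01180832]), 'grip_force': 0.0, 'width': 1.0004502190131948}
```

View pics/top0.png

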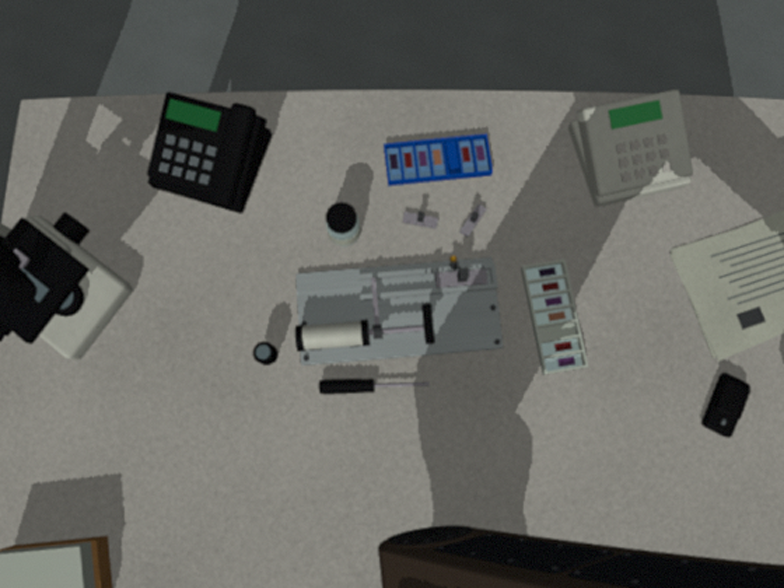

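View pics/scene0.png

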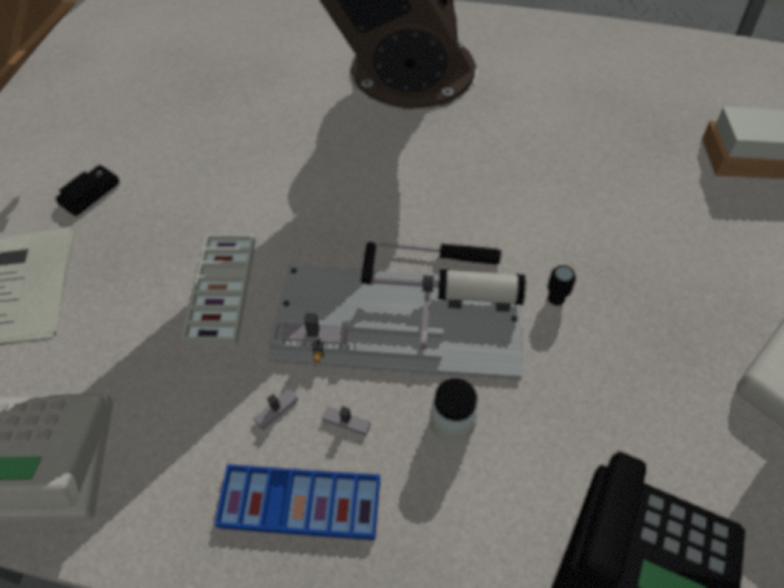

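The top view shows the gauge at about (400,310), with its pull direction to the right (about −y in the world). The handle is at (428,323), the fin at (462,272), the index with an orange part at (453,262), the tray at (553,318) and the jar at (342,222). Next I'll zoom in.

Run:
```python
from h import *
c=cam('top'); save(c,'top1.png',(200,175,370,270),4.7)
c=cam('scene'); save(c,'scene1.png',(185,160,385,275),4)
```

```text
(no output)
```

View pics/top1.png

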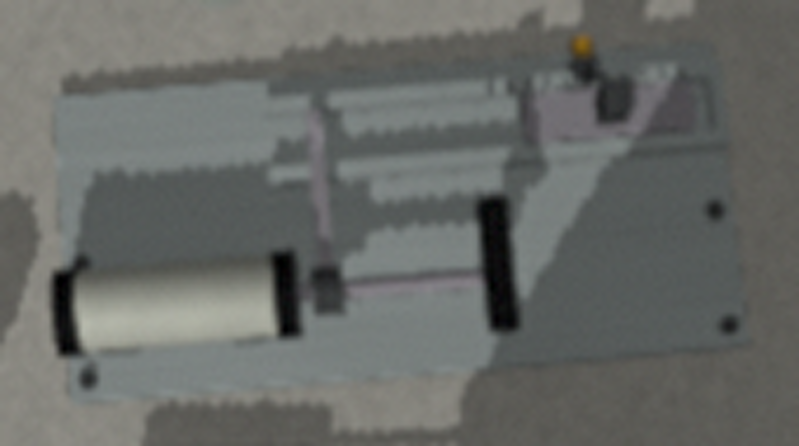

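View pics/scene1.png

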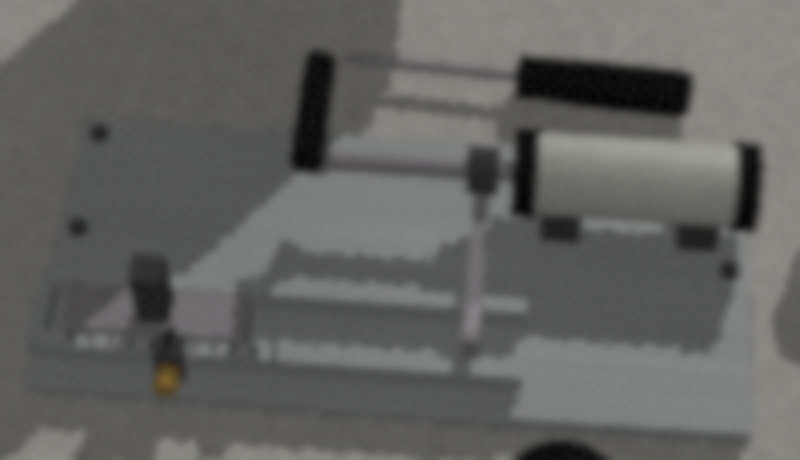

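```bash
cat > m.py <<'E'
from h import *
T=cam('top');S=cam('scene')
t=lambda x,y:[200+x/4.7-.4,175+y/4.7-.4]
s=lambda x,y:[185+x/4-.4,160+y/4-.4]
def tri(a,b):
    o,d=ray(T,[a]);p,e=ray(S,[b]);d=d[0]/np.linalg.norm(d);e=e[0]/np.linalg.norm(e)
    k=np.linalg.lstsq(np.c_[d,-e],p-o,rcond=None)[0];A=o+k[0]*d;B=p+k[1]*e
    return (A+B)/2,np.linalg.norm(A-B)
E
python3 - <<'E'
from m import *
np.set_printoptions(precision=4,suppress=True)
print('corners -x+y,-x-y,+x-y,+x+y',onz(T,[t(57,95),t(70,400),t(745,345),t(722,48)],.012),sep='\n')
print('screws',onz(T,[t(714,210),t(728,325),t(88,377)],.013), onz(S,[s(78,227),s(98,133)],.013))
print('handle',onz(T,[t(498,264),t(493,200),t(503,328)],.09),onz(S,[s(314,108)],.09),tri(t(498,264),s(314,110)))
print('fin top',onz(T,[t(615,100)],.066),tri(t(613,93),s(150,265)))
print('index rib top',onz(T,[t(585,67)],.037),tri(t(585,67),s(168,345)))
print('orange',tri(t(583,46),s(167,378)))
print('rider front/back top edge mid',onz(T,[t(697,105),t(535,115)],.028))
E
```

```text
corners -x+y,-x-y,+x-y,+x+y
[[ 0.6679  0.2583  0.012 ]
 [ 0.5051  0.2464  0.012 ]
 [ 0.5348 -0.1039  0.012 ]
 [ 0.6943 -0.0968  0.012 ]]
screws [[ 0.606  -0.0896  0.013 ]
 [ 0.5451 -0.0951  0.013 ]
 [ 0.517   0.2372  0.013 ]] [[ 0.6042 -0.0906  0.013 ]
 [ 0.5435 -0.0964  0.013 ]]
handle [[0.5644 0.0289 0.09  ]
 [0.596  0.0311 0.09  ]
 [0.5332 0.0268 0.09  ]] [[0.5663 0.0298 0.09  ]] (array([0.5649, 0.029 , 0.0865]), np.float64(0.0005910312776211118))
fin top [[ 0.6522 -0.0324  0.066 ]] (array([ 0.6552, -0.0316,  0.069 ]), np.float64(0.001140519006976184))
index rib top [[ 0.677  -0.0206  0.037 ]] (array([ 0.6775, -0.0213,  0.0354]), np.float64(0.000998252322683525))
orange (array([ 0.6909, -0.0204,  0.0271]), np.float64(0.0008888695536282045))
rider front/back top edge mid [[ 0.659  -0.0799  0.028 ]
 [ 0.6534  0.0051  0.028 ]]
```

```bash
cat >> h.py <<'E'
from scipy.spatial.transform import Rotation as Ro
O=np.array([.5955,.0756]);Y=.08
def G(x,y): return O+np.array([[np.cos(Y),np.sin(Y)]])[0]*y+np.array([np.sin(Y),-np.cos(Y)])*x
def inG(p): d=np.array(p)[:2]-O; return d@[np.sin(Y),-np.cos(Y)],d@[np.cos(Y),np.sin(Y)]
def to(x,y,z,yaw=Y):
    s=telemetry.state();R=Ro.from_euler('xyz',s['tcp_rot'])
    d=R.inv().apply(np.r_[G(x,y),z]-s['position'])*100
    w=np.degrees((R.inv()*Ro.from_euler('xyz',[np.pi,0,yaw])).as_rotvec())
    print(np.round(d,2),np.round(w,1))
E
python3 -c "
from h import *
to(.112,.05,.2)"
python3 -m jog '[[62.5,-44,0,0,0,9.2],[62.5,-44,0,0,0,9.2],[62.5,-44,0,0,0,9.2],[62.5,-44,0,0,0,9.2],[62.5,-44,0,0,0,9.2],[62.5,-44,0,0,0,9.2],[62.5,-44,0,0,0,9.2],[62.5,-44,0,0,0,9.2],[62.5,-44,0,0,0,9.2],[62.5,-44,0,0,0,9.2],[62.5,-44,0,0,0,9.2],[62.5,-44,0,0,0,9.2]]' 0.55
python3 -c "
from h import *
to(.112,.05,.13)"
```

```text
[ 62.77 -43.78   4.23] [-0.  -0.   9.2]
time_s: 1.5
position: [0.5443, -0.1527, 0.2424]
tcp_rot: [3.141, -0.0, 0.08]
wrist_force: [-0.3, -1.1, -0.1]
width: 0.553
grip_force: 0.0
[ 11.93 -11.15  11.24] [ 0. -0.  0.]
```

```bash
python3 -m jog '[[11.9,-11.2,6,0,0,0],[11.9,-11.2,10,0,0,0],[11.9,-11.2,12,0,0,0],[11.9,-11.2,13,0,0,0],[11.9,-11.2,13,0,0,0],[11.9,-11.2,13,0,0,0]]'
python3 - <<'E'
from h import *
to(.112,.05,.053)
c=cam('scene');save(c,'s2.png',(185,150,325,255),5)
print(proj(c,telemetry.state()['position']))
E
```

```text
time_s: 2.1
position: [0.6525, -0.0325, 0.1105]
tcp_rot: [-3.141, 0.003, 0.082]
wrist_force: [-0.8, -0.3, 0.7]
width: 0.552
grip_force: 0.0
[ 0.2  -0.03  5.75] [-0.   0.2  0.1]
[[218.94451244 211.52398847]]
```

View pics/s2.png

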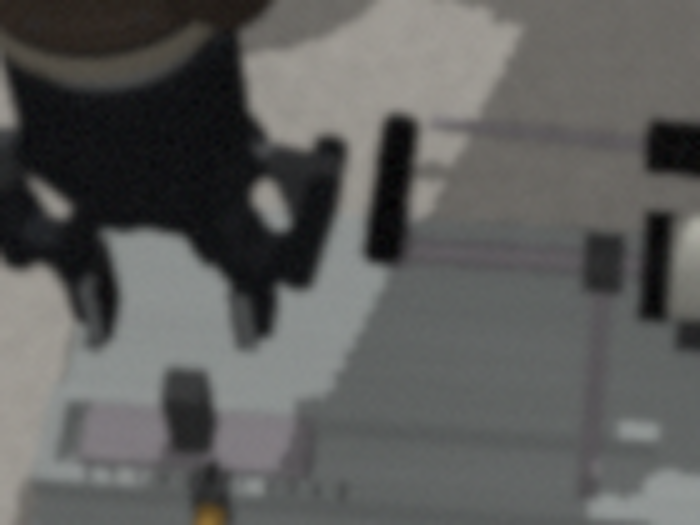

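The open fingers straddle the fin at (188,400) along the groove, so I'll go down, narrow the gripper and push the rider back.

```bash
python3 -m jog '[[0.2,0,3,0,0,0],[0.2,0,5,0,0,0],[0.2,0,5.7,0,0,0],[0.2,0,5.7,0,0,0],[0.2,0,5.7,0,0,0]]'
python3 -m jog '[[0,0,0,0,0,0],[0,0,0,0,0,0],[0,0,0,0,0,0],[0,-1,0,0,0,0],[0,-2,0,0,0,0],[0,-3,0,0,0,0],[0,-4,0,0,0,0],[0,-5,0,0,0,0],[0,-6,0,0,0,0],[0,-7,0,0,0,0],[0,-8,0,0,0,0],[0,-8,0,0,0,0]]' 0.35
python3 - <<'E'
from h import *
s=telemetry.state();print(inG(s['position']),s['position'][2],s['wrist_force'])
c=cam('scene');save(c,'s3.png',(185,150,325,255),5)
E
```

```text
time_s: 2.65
position: [0.6553, -0.0339, 0.0571]
tcp_rot: [3.141, -0.002, 0.08]
wrist_force: [0.6, -1.1, 0.9]
width: 0.553
grip_force: 0.0
time_s: 3.85
position: [0.6481, 0.0481, 0.0551]
tcp_rot: [-3.141, 0.0, 0.081]
wrist_force: [-0.5, -0.4, -1.0]
width: 0.348
grip_force: 0.0
(np.float64(0.03162966843795732), np.float64(0.05020316170378627)) 0.05511262305014319 [-0.48693676 -0.41220609 -0.98066213]
```

View pics/s3.png

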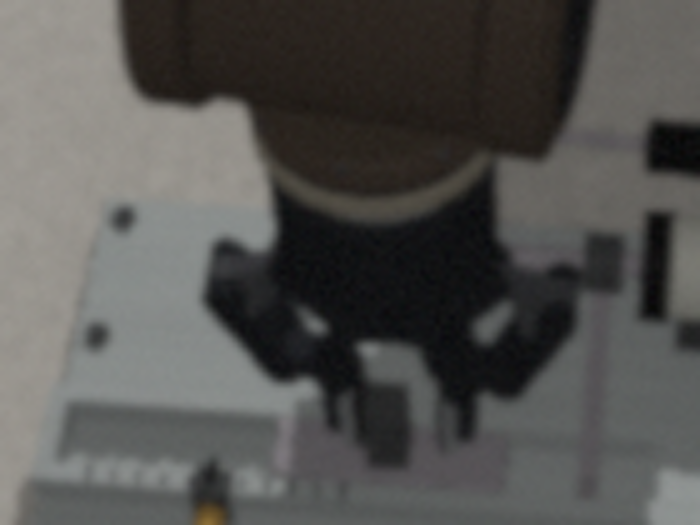

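The rider moves back with the right-hand gap still showing and no binding. I'll continue gently to contact.

```bash
python3 -m jog '[[0,-0.7,0,0,0,0],[0,-1.4,0,0,0,0],[0,-1.9,0,0,0,0],[0,-2.2,0,0,0,0],[0,-2.4,0,0,0,0],[0,-2.5,0,0,0,0],[0,-2.5,0,0,0,0],[0,-2.5,0,0,0,0]]'
python3 -m jog '[[0,-0.1,0,0,0,0],[0,-0.2,0,0,0,0],[0,-0.2,0,0,0,0]]'
python3 -m jog '[[0,-0.1,0,0,0,0],[0,-0.2,0,0,0,0],[0,-0.2,0,0,0,0]]'
```

```text
time_s: 4.7
position: [0.6464, 0.0714, 0.0553]
tcp_rot: [3.142, -0.0, 0.08]
wrist_force: [1.1, 1.2, 1.0]
width: 0.352
grip_force: 0.0
time_s: 5.0
position: [0.6463, 0.0734, 0.0553]
tcp_rot: [3.141, -0.0, 0.08]
wrist_force: [-0.1, -1.0, 0.1]
width: 0.345
grip_force: 0.3
time_s: 5.3
position: [0.6461, 0.0755, 0.0553]
tcp_rot: [3.142, -0.0, 0.08]
wrist_force: [0.3, -0.6, -0.1]
width: 0.354
grip_force: 0.2
```

```bash
python3 -m jog '[[0,-0.1,0,0,0,0],[0,-0.2,0,0,0,0],[0,-0.2,0,0,0,0]]'
python3 -m jog '[[0,-0.1,0,0,0,0],[0,-0.2,0,0,0,0],[0,-0.2,0,0,0,0]]'
```

```text
time_s: 5.6
position: [0.6459, 0.0775, 0.0553]
tcp_rot: [3.141, -0.0, 0.08]
wrist_force: [-0.3, -0.4, 0.7]
width: 0.349
grip_force: 0.5
time_s: 5.9
position: [0.6463, 0.0782, 0.0558]
tcp_rot: [3.14, -0.001, 0.08]
wrist_force: [0.8, -10.7, 5.4]
width: 0.354
grip_force: 5.5
```

```bash
python3 -m jog '[[0,0.6,0,0,0,0],[0,0.6,0,0,0,0],[0,0.6,0,0,0,0],[0,0.6,0,0,0,0],[0,0.6,-4,0,0,0],[0,0.6,-8,0,0,0],[0,0.6,-10,0,0,0],[0,0.6,-10,0,0,0],[0,0.6,-10,0,0,0]]'
python3 - <<'E'
from h import *
to(.045,-.035,.078)
E
```

```text
time_s: 6.8
position: [0.646, 0.0737, 0.155]
tcp_rot: [-3.142, 0.0, 0.08]
wrist_force: [-0.0, -0.0, -0.3]
width: 0.354
grip_force: 0.0
[-8.52  3.9   7.7 ] [-0.  0.  0.]
```

```bash
python3 -m jog '[[-4,2,0,0,0,0],[-8.5,3.9,0,0,0,0],[-8.5,3.9,0,0,0,0],[-8.5,3.9,3,0,0,0],[-8.5,3.9,3,0,0,0]]' 0.65
python3 - <<'E'
from h import *
to(.045,-.035,.078)
c=cam('scene');f=cv2.resize(c['frame'][150:260,200:380],None,fx=4.3,fy=4.3,interpolation=2)
cv2.imwrite('pics/s4.png',f[:,:,::-1]);print(proj(c,np.r_[G(.045,-.035),.085]))
E
```

```text
time_s: 7.3
position: [0.563, 0.0278, 0.1219]
tcp_rot: [-3.141, 0.006, 0.08]
wrist_force: [0.6, 0.1, -1.0]
width: 0.654
grip_force: 0.0
[ 0.14 -0.    4.39] [-0.   0.3 -0. ]
[[262.52099012 187.2021919 ]]
```

View pics/s4.png

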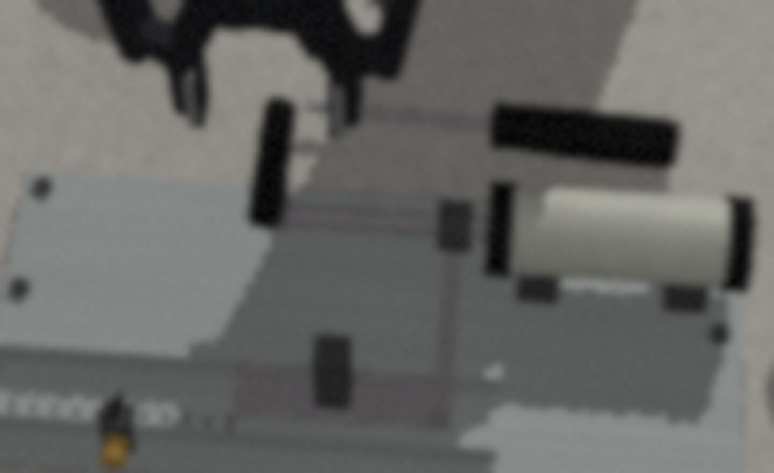

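Fingers are over the handle bar (270,160), and the rider's rear end (440) meets the flag. I'll go down and grip, and meanwhile measure the index against the rider's front.

```bash
python3 -m jog '[[0.1,0,2,0,0,0],[0.1,0,3.6,0,0,0],[0.1,0,4.4,0,0,0],[0.1,0,4.4,0,0,0],[0.1,0,4.4,0,0,0]]'
python3 -m jog '[[0,0,0,0,0,0],[0,0,0,0,0,0],[0,0,0,0,0,0],[0,0,0,0,0,0],[0,0,0,0,0,0],[0,0,0,0,0,0],[0,0,0,0,0,0],[0,0,0,0,0,0]]' 0
python3 - <<'E'
from h import *
c=cam('scene');p=lambda x,y:[200+x/4.3-.4,150+y/4.3-.4]
print('front',inG(onz(c,[p(234,385)],.028)[0]),'index',inG(onz(c,[p(116,397)],.037)[0]),'fin',inG(onz(c,[p(334,345)],.066)[0]))
s=telemetry.state();print('tcp',inG(s['position']))
E
```

```text
time_s: 7.85
position: [0.566, 0.0279, 0.0818]
tcp_rot: [3.141, -0.0, 0.08]
wrist_force: [0.2, 0.7, -0.1]
width: 0.655
grip_force: 0.0
time_s: 8.65
position: [0.5658, 0.0282, 0.082]
tcp_rot: [-3.141, -0.001, 0.08]
wrist_force: [-0.9, 3.6, 5.1]
width: 0.165
grip_force: 58.4
front (np.float64(0.054207595440945555), np.float64(0.049922444241736995)) index (np.float64(0.10477746758405819), np.float64(0.06630363280594839)) fin (np.float64(0.007803290286623746), np.float64(0.04874564714645452))
tcp (np.float64(0.04484273790319362), np.float64(-0.033390797927854134))
```

```bash
python3 -m jog '[[0,0.3,0,0,0,0],[0,0.8,0,0,0,0],[0,1.3,0,0,0,0],[0,1.8,0,0,0,0],[0,2.3,0,0,0,0],[0,2.8,0,0,0,0],[0,3.3,0,0,0,0],[0,3.7,0,0,0,0],[0,4.1,0,0,0,0],[0,4.4,0,0,0,0],[0,4.6,0,0,0,0],[0,4.6,0,0,0,0]]'
python3 - <<'E'
from h import *
s=telemetry.state();print('tcp',inG(s['position']))
c=cam('scene');save(c,'s5.png',(195,205,305,275),7)
c=cam('top');save(c,'t5.png',(255,170,365,240),7)
E
```

```text
time_s: 9.9
position: [0.5698, -0.0174, 0.082]
tcp_rot: [-3.141, -0.002, 0.08]
wrist_force: [-0.5, 7.6, 3.6]
width: 0.168
grip_force: 58.5
tcp (np.float64(0.09069642729743228), np.float64(-0.03303437531932531))
```

View pics/s5.png

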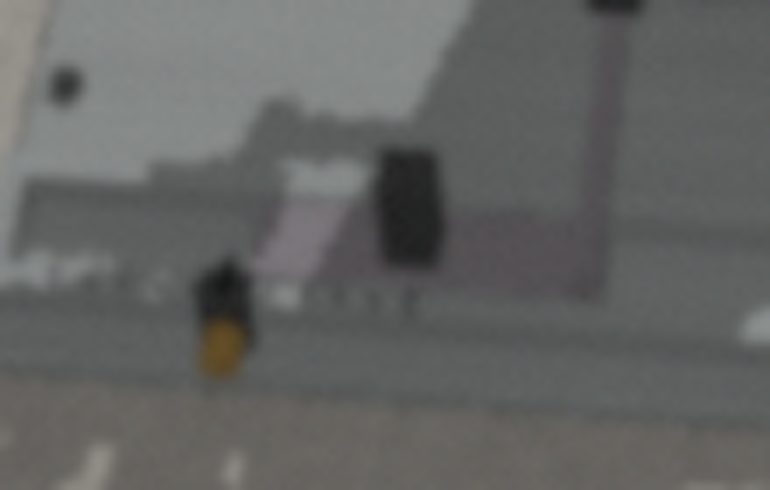

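View pics/t5.png

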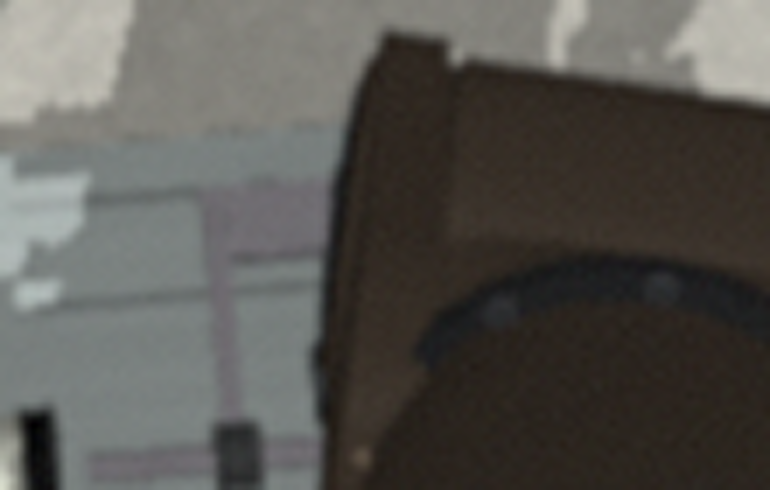

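Run:
```python
from h import *
c=cam('scene');p=lambda x,y:[195+x/7-.43,205+y/7-.43]
for n,u,z in(('front in',(268,200),.028),('front out',(250,270),.028),('rear',(605,295),.028),('rib tip',(228,264),.037),('rib mid',(225,285),.037),('saddle L',(198,290),.03),('saddle R',(250,290),.03),('orange',(222,350),.027),('fin',(409,155),.066)):
    print(n,np.round(inG(onz(c,[p(*u)],z)[0]),4))
f=c['frame'].astype(int)
g=f[205:275,195:305].sum(2)
for r in range(34,48): print(r,g[r,24:44])
# predicted pixels in crop for front edge at x=.1009 and index candidates
for P in [(.1009,.037,.028),(.1009,.063,.028),(.105,.0645,.037),(.105,.0725,.037)]:
    print(P,(proj(c,np.r_[G(*P[:2]),P[2]])-[195,205])*1)
```

```text
front in [0.0976 0.0399]
front out [0.099  0.0631]
rear [0.0001 0.0624]
rib tip [0.1036 0.067 ]
rib mid [0.1033 0.0737]
saddle L [0.112  0.0719]
saddle R [0.0976 0.0706]
orange [0.1029 0.0885]
fin [0.0542 0.0458]
34 [281 278 278 274 283 280 280 279 275 276 271 268 259 276 315 336 356 359
 361 362]
35 [287 283 284 284 287 282 282 276 267 266 273 270 264 291 333 353 360 359
 359 366]
36 [293 291 289 286 285 281 271 254 237 240 262 268 279 307 338 356 360 358
 357 355]
37 [285 287 281 285 278 266 250 209 180 198 244 268 294 328 348 358 360 359
 357 353]
38 [293 281 282 270 250 219 190 153 114 153 202 245 289 322 341 339 345 351
 351 349]
39 [291 290 275 255 222 168 129  97  84 115 155 202 256 295 309 321 328 334
 336 324]
40 [293 284 269 230 176 134 109  79  87 102 122 181 259 304 311 334 341 343
 336 297]
41 [279 277 260 209 159 123  96  84  85 105 127 182 262 309 321 361 380 375
 342 285]
42 [278 273 262 217 164 122 112 111  97 113 120 181 260 292 321 361 395 389
 349 280]
43 [260 267 255 228 168 121 117 111 109 117 122 172 235 280 309 328 356 359
 334 281]
44 [256 258 256 227 171 130 119 113 112 108 114 159 229 264 281 283 300 297
 287 266]
45 [265 264 261 235 184 149 135 139 136 128 122 161 218 254 256 265 262 260
 267 261]
46 [272 274 268 247 204 172 171 177 171 156 143 155 212 248 259 262 266 259
 259 262]
47 [278 282 272 260 220 199 199 198 196 191 165 157 207 253 270 271 269 270
 268 272]
(0.1009, 0.037, 0.028) [[36.43660264 26.79004567]]
(0.1009, 0.063, 0.028) [[34.33903591 38.0377566 ]]
(0.105, 0.0645, 0.037) [[31.61481583 36.11866634]]
(0.105, 0.0725, 0.037) [[30.93846376 39.67176914]]
```

Run:
```python
from h import *
f=np.mean([cam('scene')['frame'].astype(float) for _ in range(3)],0);c=cam('scene')
g=f[205:275,195:305]; h=2*g[...,1]-g[...,0]-g[...,2]
for r in range(24,41): print(r,np.round(h[r,28:46]).astype(int))
for z in(.028,):
  for x in(.097,.101): print([np.round(proj(c,np.r_[G(x,y),z])[0]-[195,205],1) for y in(.037,.05,.063)])
```

```text
24 [3 4 4 2 4 4 5 4 3 3 3 4 4 5 6 6 5 5]
25 [4 4 3 2 3 5 3 4 4 5 5 5 5 4 7 7 3 5]
26 [4 2 3 4 2 3 3 2 4 5 4 4 6 5 6 5 6 4]
27 [3 3 2 4 5 3 4 2 3 2 1 2 2 4 3 3 3 4]
28 [ 3  2  2  3  5  4  3  3  2 -2 -1 -2 -1 -1 -2  0  0 -1]
29 [ 4  3  3  5  2  3  3  3  1 -1 -4 -6 -4 -7 -8 -7 -7 -6]
30 [ 4  3  5  3  3  3  4  2 -2 -4 -6 -6 -8 -8 -9 -9 -9 -8]
31 [ 4  4  4  4  4  4  3  3  1 -3 -6 -7 -8 -8 -8 -7 -9 -8]
32 [  4   3   3   5   4   3   4   3  -2  -4  -6  -5  -7  -9  -8  -8  -9 -10]
33 [  4   4   4   3   4   5   4   3  -1  -5  -6  -8  -7 -10  -8  -8  -8  -9]
34 [ 4  5  4  4  4  4  4  2 -3 -6 -7 -7 -8 -8 -8 -9 -8 -8]
35 [ 3  4  4  2  3  3  4  1 -2 -6 -8 -8 -9 -8 -9 -9 -8 -9]
36 [ 4  3  4  2  4  3  3  1 -4 -7 -7 -8 -9 -9 -9 -8 -8 -6]
37 [  3   3   2   3   2   2   1   0  -5  -8  -8  -8  -9 -10  -8  -8  -9  -7]
38 [ 4  1  3  2  2  1  1 -2 -3 -7 -7 -7 -8 -9 -8 -7 -7 -7]
39 [ 3  2  1  1 -1  0  2 -1 -2 -3 -4 -4 -5 -6 -6 -5 -5 -5]
40 [ 3  1  0 -1  0 -1  1 -1  2  1  1  0  0 -1  0 -1 -2 -2]
[array([38.4, 26.9]), array([37.4, 32.5]), array([36.3, 38.2])]
[array([36.4, 26.8]), array([35.3, 32.4]), array([34.3, 38. ])]
```

```bash
python3 -m jog '[[0,0.2,0,0,0,0],[0,0.35,0,0,0,0],[0,0.45,0,0,0,0],[0,0.45,0,0,0,0],[0,0.45,0,0,0,0],[0,0.45,0,0,0,0]]'
cat > chk.py <<'E'
from h import *
c=cam('scene');f=np.mean([cam('scene')['frame'].astype(float) for _ in range(3)],0)
g=f[205:275,195:305]; h=2*g[...,1]-g[...,0]-g[...,2]; X=np.linspace(.09,.12,301)
for r in range(30,38):
    row=h[r,26:48]; m=(3.5-8)/2; i=np.argmax(row<m); e=26+i-1+(row[i-1]-m)/(row[i-1]-row[i])
    k=int(np.argmin(abs(onz(c,[[195+e,205+r]],.028)[0]@[0,0,0]-0))); print(r,round(e,2),np.round(inG(onz(c,[[195+e,205+r]],.028)[0]),4))
q=g.sum(2)
for r in(37,38,39):
    w=np.clip(255-q[r,29:35],0,None); e=29+(w*np.arange(6)).sum()/w.sum(); print('rib',r,round(e,2),np.round(inG(onz(c,[[195+e,205+r]],.037)[0]),4))
print(inG(telemetry.state()['position']))
E
python3 chk.py; python3 -c "
from h import *
save(cam('scene'),'s6.png',(195,205,305,275),7)"
```

```text
time_s: 10.85
position: [0.5702, -0.0217, 0.082]
tcp_rot: [-3.141, -0.002, 0.08]
wrist_force: [1.2, 7.1, 4.6]
width: 0.164
grip_force: 58.5
30 34.7 [0.1031 0.0447]
31 34.7 [0.1028 0.047 ]
32 34.41 [0.103  0.0493]
33 34.16 [0.1031 0.0516]
34 33.98 [0.1031 0.054 ]
35 33.84 [0.103  0.0562]
36 33.25 [0.1038 0.0586]
37 32.83 [0.1042 0.0609]
rib 37 31.89 [0.1042 0.0664]
rib 38 31.39 [0.1047 0.0687]
rib 39 31.5 [0.1042 0.0709]
(np.float64(0.09498363627792582), np.float64(-0.03302105284472796))
```

View pics/s6.png

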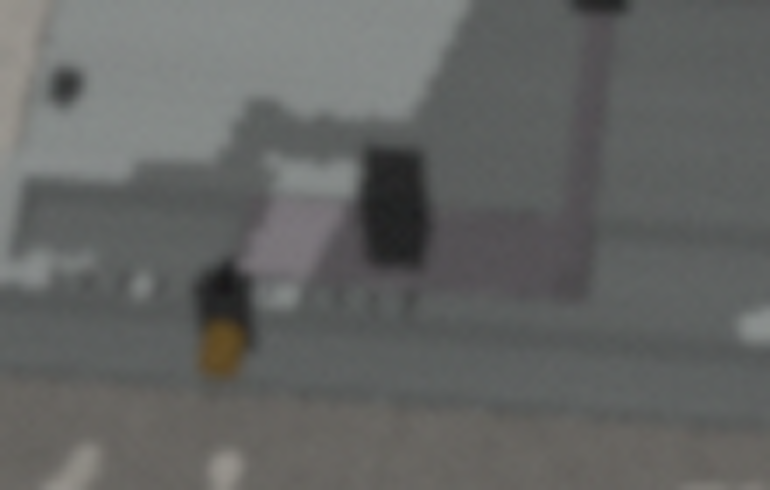

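The rider's front is about 1 mm short of the rib at (228,270), so I'll nudge it and hold for 2 s.

```bash
python3 -m jog '[[0,0.1,0,0,0,0],[0,0.1,0,0,0,0],[0,0.1,0,0,0,0],[0,0.1,0,0,0,0],[0,0.1,0,0,0,0],[0,0.1,0,0,0,0],[0,0.1,0,0,0,0],[0,0.1,0,0,0,0],[0,0.1,0,0,0,0],[0,0.1,0,0,0,0],[0,0.1,0,0,0,0],[0,0.1,0,0,0,0]]'
python3 -m jog '[[0,0,0,0,0,0],[0,0,0,0,0,0],[0,0,0,0,0,0],[0,0,0,0,0,0],[0,0,0,0,0,0],[0,0,0,0,0,0],[0,0,0,0,0,0],[0,0,0,0,0,0],[0,0,0,0,0,0],[0,0,0,0,0,0],[0,0,0,0,0,0],[0,0,0,0,0,0]]'
python3 chk.py
```

```text
time_s: 12.3
position: [0.5703, -0.0227, 0.082]
tcp_rot: [-3.141, -0.002, 0.08]
wrist_force: [2.2, 8.6, 3.9]
width: 0.164
grip_force: 58.6
time_s: 13.5
position: [0.5703, -0.0227, 0.082]
tcp_rot: [-3.141, -0.002, 0.08]
wrist_force: [1.5, 8.1, 5.0]
width: 0.161
grip_force: 58.6
30 34.4 [0.1037 0.0448]
31 33.83 [0.1045 0.0471]
32 34.05 [0.1037 0.0494]
33 33.55 [0.1043 0.0518]
34 33.34 [0.1043 0.0541]
35 32.98 [0.1046 0.0564]
36 32.91 [0.1044 0.0587]
37 32.44 [0.105 0.061]
rib 37 31.82 [0.1043 0.0664]
rib 38 31.38 [0.1048 0.0687]
rib 39 31.5 [0.1042 0.0709]
(np.float64(0.09593211106103823), np.float64(-0.0329981161422587))
```

```bash
python3 -m jog '[[0,-0.3,0,0,0,0],[0,-0.8,0,0,0,0],[0,-1.3,0,0,0,0],[0,-1.8,0,0,0,0],[0,-2.3,0,0,0,0],[0,-2.8,0,0,0,0],[0,-3.3,0,0,0,0],[0,-3.8,0,0,0,0],[0,-4.2,0,0,0,0],[0,-4.6,0,0,0,0],[0,-4.9,0,0,0,0],[0,-4.9,0,0,0,0]]'
python3 -m jog '[[0,-0.1,0,0,0,0],[0,-0.2,0,0,0,0],[0,-0.2,0,0,0,0],[0,-0.2,0,0,0,0]]'
python3 -m jog '[[0,-0.1,0,0,0,0],[0,-0.1,0,0,0,0],[0,-0.1,0,0,0,0]]'
```

```text
time_s: 14.9
position: [0.566, 0.0261, 0.082]
tcp_rot: [-3.141, -0.001, 0.081]
wrist_force: [-1.5, 4.5, 4.6]
width: 0.165
grip_force: 58.7
time_s: 15.3
position: [0.5658, 0.0279, 0.082]
tcp_rot: [-3.141, -0.001, 0.08]
wrist_force: [-0.8, 4.6, 5.7]
width: 0.166
grip_force: 58.7
time_s: 15.6
position: [0.5658, 0.0283, 0.082]
tcp_rot: [3.141, -0.001, 0.081]
wrist_force: [-0.6, 0.6, 5.4]
width: 0.164
grip_force: 58.8
```

```bash
python3 -m jog '[[0,-0.05,0,0,0,0],[0,-0.05,0,0,0,0],[0,-0.05,0,0,0,0]]'
python3 -m jog '[[0,0,0,0,0,0],[0,0,0,0,0,0],[0,0,0,0,0,0],[0,0,0,0,0,0],[0,0,0,0,0,0],[0,0,-3,0,0,0],[0,0,-7,0,0,0],[0,0,-11,0,0,0],[0,0,-14,0,0,0],[0,0,-14,0,0,0],[0,0,-14,0,0,0]]' 0.65
python3 chk.py
```

```text
time_s: 15.9
position: [0.5658, 0.0284, 0.082]
tcp_rot: [3.141, -0.001, 0.081]
wrist_force: [-1.5, -3.1, 5.5]
width: 0.164
grip_force: 58.9
time_s: 17.0
position: [0.5654, 0.0289, 0.2215]
tcp_rot: [3.141, -0.001, 0.08]
wrist_force: [0.1, 0.2, -0.6]
width: 0.651
grip_force: 0.0
30 33.9 [0.1047 0.0448]
31 33.6 [0.1049 0.0472]
32 33.53 [0.1047 0.0495]
33 33.29 [0.1048 0.0518]
34 33.07 [0.1049 0.0541]
35 32.81 [0.105  0.0564]
36 32.73 [0.1048 0.0587]
37 32.67 [0.1045 0.061 ]
rib 37 31.7 [0.1045 0.0664]
rib 38 31.57 [0.1044 0.0687]
rib 39 31.66 [0.1039 0.0709]
(np.float64(0.044179476981596626), np.float64(-0.033985315781170526))
```

Everything checks out: the rider's front is within about 0.5 mm of the index, the slide is home and the gripper is clear. Handing in.

```bash
python3 -c "
from plant import job
print(job.close_job())"
```

```text
the job is handed in; nothing more can be done
None
```

The check pull is done and handed in: by my camera measurements the rider was left standing within about 0.5 mm of the index, with the slide eased home by hand, the handle released and the gripper clear; no verdict came back.

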